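# Latch the ice bin and take its lid temperature

### The arm

A 7-joint arm with a two-finger parallel gripper is mounted at the origin on the work surface. World frame = base frame: x ahead of the robot, y to its left, z up, the work surface at z = 0. Lengths are in m, angles in degrees, forces in N, time in s.
With the tool pointing down it reaches from about 0.425 to 1.025 m from the base axis. Payload 3.6 kg.
Tool frame: the origin (TCP) lies at the very end of the fingers, on their centre line; the grasp point (between the pads) lies 19 mm behind it; z points along the fingers, y is the line along which they close (so a half turn about z gives the same grasp; the last joint's range is limited). The gripper opens to 85 mm and grips with 20 to 120 N. Pads are 22 mm wide; open, the fingers measure 114 mm over their backs; the gripper's body (76 mm by 85 mm) begins 54 mm behind the grasp point. The pads swing forward as they close: fully open they stand 13 mm farther back than shut.
Start: joints at [67.351, 33.873, 2.773, 92.16, -1.908, 54.013, -1.931], TCP at [0.215, -0.692, 0.203] pointing down, gripper open.
Joint ranges: [-153.93, 153.93], [-27.13, 128.08], [-72.61, 78.16], [10.71, 143.7], [-87.88, 267.88], [4.46, 118.87], [-176.78, 176.78]. Speed limits (degrees/s): [147.25, 147.25, 180, 180, 180, 180, 180].

### API

Orientations are given as a 3x3 rotation matrix whose columns are the frame's x, y, z axes.
In Python, from plant import observe, optics, workorder, nets gives the robot as it stands.
- The arm moves only by the tool send_rows, never from a script. Its argument "increments" is a list of rows, each a list of 3 entries, a list of its own where there are three numbers: the opening, from -1 (shut) to 1 (fully open), then the shift along the tool's x, y, z in units of 30 mm (1.0 is 30 mm), then the turn, a rotation vector about the tool's x, y, z in units of 5 degrees (1.0 is 5 degrees). A call has 1 to 5 rows; each row is the pose to reach, as a shift and turn from the pose commanded when the call began, along the tool's axes at that moment; what a row does not reach only later rows make up. A row lasts 1/12 s, in which the tool goes at most 41.7 mm and 7.16 degrees, less where a joint would pass 70% of its speed; a pose out of reach is approached as far as the arm can. A call with a gripper value outside its range is refused whole. The fingers move at their own pace and stop on an object; the grip force is fixed at half the most. Time passes only in rows, so rows that repeat a pose let the fingers close. It gives the time, the measured TCP pose, the force, the opening and the grip force at its end, in the units of the state.
- observe(): the state, without advancing time (a new reading comes with each control period).
- optics.read_camera(name): name is "scene" or "side" or "wrist"; returns a dict with "pixels" (384x512x3 uint8, red, green, blue), "intrinsics" (3x3 intrinsics, pixels), "origin" and "attitude" of the camera in the world; the wrist camera has in their place "tool_from_camera" (4x4, takes a point from camera to tool coordinates, whose origin is the TCP and whose axes are the flange's). Camera axes: x right, y down, z forward; pixel columns grow to the right and rows downward; lengths in m; the calibration is good to about 2 mm. A picture is of the moment at which its call begins: read the wrist's pose just before it. There is no depth.
- workorder.sign_off(): hands the job in; it is judged then, once.
Trained networks look in the newest picture that a camera, given by its name, has taken for a name from the list of things; names that differ only in an ending like _2 or _b are one class to them, and where a whole thing is asked for, a point or a joint stands for the part that bears it (a point fixed in the world has none). Each returns a list of dicts, best first, with "p" (0 to 1); they miss things now and then, are a little off and sometimes report something else, mostly with a low value. They report only what shows in the picture. A call takes as long as a camera call. They do not tell look-alikes from the thing itself.
- nets.find_in(camera, label): "extent" ([centre column, centre row, width, height] in pixels, round what is visible of it).
The state is a dict: "t": time; "joint_positions": joint angles; "qvel": joint speeds; "tau": joint torques, N m; "eef_pos": TCP position; "tool_rot": TCP orientation; "wrist_force": force on the tool from outside, world axes, zero at the start; "ft_torque": the same for the moment, N m; "gripper_width": opening from 0.0 (shut) to 1.0 (fully open); "gripper_force": force on a finger pad.
Only numpy, scipy, OpenCV 4.12 (cv2) and the standard library are available. Lean on these libraries where they do the work, as an engineer would, in place of code of your own. Each camera call takes 0.05 s, during which the arm holds its last target. There are 200 camera calls.

### The job

Close the steel ice bin by swinging its hasp down over the catch until it lies home against the front. Then take the contact thermometer out of its wooden stand and hold its sprung tip inside the small raised ring on the sloping lid, the thermometer square to the lid (not upright) and pressed lightly so that the tip is about half way in. Finish while still holding it there in the gripper, and leave the mug, the glass and the soap bottle where they stand.

Things in the scene. Friction and masses are not known exactly. Their poses are not given: they have to be found in the camera images.
- bin: Insulated steel ice bin, fixed to the counter, 180 mm (own x) by 240 mm (own y); origin at the centre of its underside; its front, with the hasp, faces its own -x. The flat lid, 200 mm by 252 mm in plan, slopes 18 degrees (0.314 rad), rising from front to back: its top is about 121 mm above the counter at the front edge, 153 mm in the middle, 186 mm at the back edge.
- spot: Marked spot on the lid: a thin raised ring (seen only, 26 mm inner and 32 mm outer diameter) at the bin's own x = 0, y = +55 mm, that is to the left of the lid's middle seen from the robot. Origin on the lid's surface at the ring's centre; z points out of the lid, square to it, y along the bin's own y, x up the slope.
- hasp_hinge (a point): Point on the middle of the hasp's hinge axis (axis along the bin's own y), 14 mm in front of the bin's front face, 115 mm above the counter. The catch is a staple on the bin, 10 mm high, centred 22 mm below this axis; it stands through a window in the closed hasp and ends 10 mm in front of the axis.
- hasp_knob (a point): Middle of the outer face of the finger knob (24 mm wide) at the hasp's end. The hasp is a 3 mm steel plate, 34 mm wide, ending 50 mm from the hinge axis; the knob takes up its last 20 mm and its outer face is 18 mm off the axis: with the hasp closed it is 18 mm in front of the hinge axis and 30 to 50 mm below it.
- hasp (a joint): Angle of the hasp, rad: 0 closed (hanging down against the front, over the staple), 1.57 sticking straight out to the front, 2.2 its stop. Stiff hinge (0.04 N m friction): it stays where it is left and can be pushed with closed fingers.
- stand: Wooden block, fixed, 70 by 70 by 80 mm high, origin at the centre of its underside, with a 15 mm hole right through it from the middle of its top, in which the thermometer stands upright.
- probe: Contact thermometer, 120 g, standing upright in the stand. Origin on its axis at the lower end of its handle, which rests on the stand's top; z points up along the axis to the head. Round grey handle of 26 mm diameter from 0 to 86 mm, round head of 24 mm diameter from there to 95 mm; below it a steel sleeve of 12 mm diameter down to -35 mm, then a sprung brass tip ending (not pressed) at -65 mm.
- tip_end (a point): Round end (10 mm diameter) of the sprung brass tip, the point that touches.
- tip (a joint): How far the sprung tip is pushed in, m: 0 free, 0.014 fully in. It takes about 0.6 N to start and 0.3 N per mm more: 2.7 N half way in, at 0.007.
- mug: White mug, 80 mm diameter, 90 mm high, handle at its own +y; origin at the centre of its underside. Leave alone.
- glass: Drinking glass, 72 mm diameter, 110 mm high; origin at the centre of its underside. Leave alone.
- soap: White soap bottle, 60 mm diameter, 170 mm high; origin at the centre of its underside. Leave alone.
Things that resemble listed ones, but are neither listed nor needed, are in the scene too. What is meant by the probe is not red, and is the smaller of those in its own colour.

How it is judged (in metres and radians):
On the way, in this order (a step that is already met when the one before it is completed fails the run):
1. the hasp is closed over the catch, the thermometer still in its stand (value of joint hasp below 0.15 rad and z of probe in the frame of stand below 0.1 m), for 0.2 s.
2. the thermometer is lifted clear of its stand (z of probe in the frame of stand above 0.15 m), for 0.1 s.
At the end, for the whole second after the job is handed in: The hasp is within 0.15 rad of closed; the gripper holds the thermometer still, its tip within 9 mm of the ring's centre, its axis within 0.15 rad of square to the lid, the tip pushed in 3 to 11 mm (contact force 0.8 to 6 N), for the whole last second (value of joint hasp below 0.15 rad and distance between tip_end and spot below 0.009 m and angle between the z axis of probe and the z axis of spot, either way round below 0.15 rad and z of probe in the frame of spot above 0.04 m and value of joint tip between 0.003 and 0.011 m and contact force between probe and bin between 0.8 and 6 N and contact force between probe and the fingers above 2 N and contact force between probe and stand below 0.1 N and linear speed of probe below 0.02 m/s); the arm keeps its last pose, push and grip.
It fails at once if the thermometer is pushed hard against the bin (over 15 N) (contact force between probe and bin above 15 N).
It fails at once if the mug, glass or soap bottle is moved more than 25 mm (distance of any of mug, glass, soap from where it was at the start of the episode above 0.025 m).
It also fails if it takes over 58 s, if anything falls off the work surface, if the arm or the gripper's body presses on something with over 40 N, if the wrist force passes 120 N, or if a joint passes its speed limit or range.

## Working session

There is one attempt and no reset: what is moved stays moved. The work goes in short steps, Python scripts to look and compute and a tool call to move; the robot and the scene stay as the last step left them, time stands still between calls to the robot, and variables do not carry over. Pictures are saved under pics/ and viewed, at most 10 in all, crops included, and the job is handed in when it is done.

Besides the shell and the picture viewer there is one more tool, called as name(argument=value, ...) on one line, values as JSON. send_rows: Moves the arm, as the interface text tells. Its arguments: {"type":"object","properties":{"increments":{"type":"array"}},"required":["increments"]}

```bash
ls; mkdir -p pics
cat > h.py <<'E'
import numpy as np,cv2
from plant import observe,optics,workorder,nets
def cam(n):
    s=observe();c=optics.read_camera(n)
    K=np.array(c["intrinsics"])
    if n=="wrist":
        T=np.array(c["tool_from_camera"]);R0=np.array(s["tool_rot"]);p=np.array(s["eef_pos"])
        R=R0@T[:3,:3];o=p+R0@T[:3,3]
    else: R=np.array(c["attitude"]);o=np.array(c["origin"])
    return c["pixels"],K,R,o
def ray(K,R,u,v):
    d=R@np.linalg.inv(K)@np.array([u,v,1.]);return d/np.linalg.norm(d)
def atz(K,R,o,u,v,z):
    d=ray(K,R,u,v);return o+d*(z-o[2])/d[2]
def proj(K,R,o,P):
    q=(K@R.T@(np.atleast_2d(P)-o).T).T;return q[:,:2]/q[:,2:]
def save(n,img): cv2.imwrite("pics/"+n,img[:,:,::-1])
E
python3 - <<'E'
from h import *
s=observe();print(s["t"],s["eef_pos"],np.round(s["tool_rot"],3).tolist(),s["gripper_width"])
ims=[]
for n in ("scene","side","wrist"):
    im,K,R,o=cam(n);save(n+"0.png",im);print(n,K.tolist(),np.round(R,4).tolist(),o)
    for l in ("bin","spot","hasp","hasp_knob","stand","probe","mug","glass","soap"):
        print(l,[(round(d["p"],2),np.round(d["extent"]).tolist()) for d in nets.find_in(n,l) if d["p"]>.2])
E
```

```text
pics
0.0 [ 0.21526825 -0.69136389  0.20190736] [[0.955, 0.297, -0.001], [0.297, -0.955, 0.002], [-0.0, -0.002, -1.0]] 0.9987800542182094
scene [[455.25358367094464, 0.0, 254.18982059875088], [0.0, 455.25358367094464, 197.30216014325953], [0.0, 0.0, 1.0]] [[0.1053, 0.7874, -0.6074], [0.9943, -0.0936, 0.0511], [-0.0166, -0.6093, -0.7927]] [ 1.28552598 -0.01976272  1.03769649]
bin [(0.56, [226.0, 224.0, 123.0, 113.0])]
spot [(0.72, [225.0, 223.0, 126.0, 114.0])]
hasp [(0.72, [208.0, 175.0, 14.0, 17.0])]
hasp_knob [(0.57, [208.0, 174.0, 10.0, 16.0])]
stand [(0.9, [350.0, 197.0, 36.0, 39.0])]
probe [(0.76, [386.0, 203.0, 18.0, 38.0]), (0.66, [387.0, 157.0, 23.0, 58.0]), (0.61, [356.0, 174.0, 9.0, 31.0])]
mug [(0.75, [121.0, 213.0, 45.0, 41.0])]
glass [(0.87, [376.0, 245.0, 33.0, 42.0])]
soap [(0.8, [101.0, 265.0, 34.0, 51.0]), (0.44, [374.0, 243.0, 32.0, 44.0])]
side [[366.196287584079, 0.0, 257.975792531073], [0.0, 366.196287584079, 191.9317855908911], [0.0, 0.0, 1.0]] [[-0.4344, -0.5214, 0.7344], [-0.9006, 0.2622, -0.3466], [-0.0118, -0.812, -0.5835]] [-0.10383155  0.36347978  0.68073841]
bin [(0.64, [278.0, 196.0, 117.0, 119.0])]
spot []
hasp [(0.62, [316.0, 205.0, 20.0, 17.0])]
hasp_knob [(0.58, [316.0, 207.0, 21.0, 16.0])]
stand [(0.57, [158.0, 266.0, 48.0, 51.0])]
probe [(0.91, [154.0, 238.0, 16.0, 39.0]), (0.74, [124.0, 235.0, 19.0, 53.0]), (0.66, [112.0, 273.0, 34.0, 76.0]), (0.31, [136.0, 220.0, 36.0, 47.0])]
mug [(0.58, [375.0, 195.0, 42.0, 44.0])]
glass [(0.96, [134.0, 218.0, 31.0, 49.0])]
soap [(0.7, [348.0, 153.0, 23.0, 51.0]), (0.69, [317.0, 208.0, 22.0, 17.0])]
wrist [[282.1771371419862, 0.0, 257.2812062227616], [0.0, 282.1771371419862, 188.55080867284275], [0.0, 0.0, 1.0]] [[0.2971, -0.9076, -0.2967], [-0.9548, -0.2823, -0.0928], [0.0005, 0.3108, -0.9505]] [ 0.29175587 -0.66809821  0.37425109]
bin []
spot []
hasp []
hasp_knob []
stand []
probe []
mug []
glass []
soap []
```

```bash
cd pics
python3 - <<'E'
import cv2
a=cv2.imread("scene0.png");b=cv2.imread("side0.png")
cv2.imwrite("a.png",cv2.resize(a[110:310,60:460],(800,400),interpolation=cv2.INTER_CUBIC))
cv2.imwrite("b.png",cv2.resize(b[100:330,60:430],None,fx=2.16,fy=2.16,interpolation=cv2.INTER_CUBIC))
E
```

```text
(no output)
```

View pics/a.png

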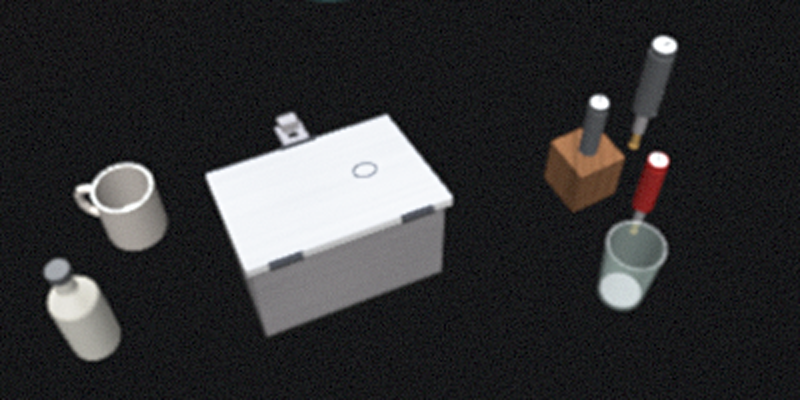

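View pics/b.png

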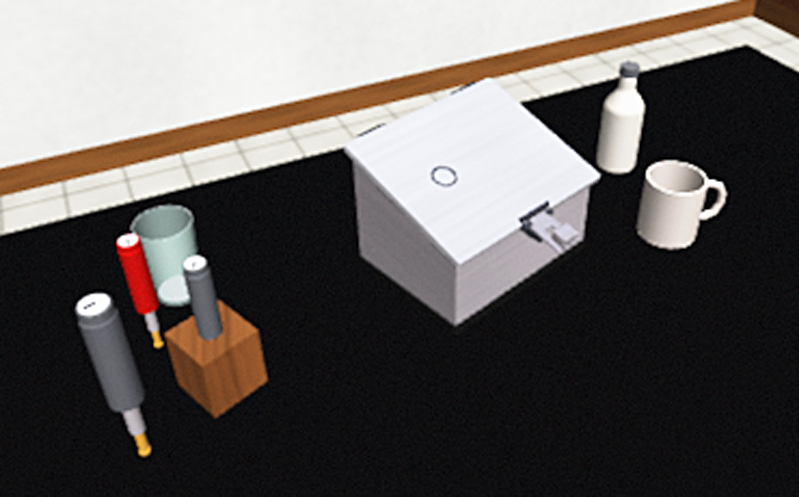

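In view, full pixels: the scene picture shows the wanted grey thermometer in the stand at (357,172), a larger grey one at (387,157) and a red one at (387,203). In the side picture they are at (154,238), (112,273) and (124,235). I choose the small grey one in the wooden stand. The ring is at scene (242,195), and the hasp sticks out at scene (205,175).

Run:
```python
from h import *
from scipy.optimize import least_squares
C={n:cam(n)[1:] for n in("scene","side")}
sc=lambda p:np.array(p)/2.+[60,110]
sd=lambda p:np.array(p)/2.162+[60,100]
L=np.array([[-.1,-.126,.121],[-.1,.126,.121],[.1,.126,.186],[.1,-.126,.186],[0,.055,.153]])
A=sc([(207,178),(387,117),(451,198),(248,265),(365,170)]);B=sd([(599,178),(458,262),(346,150),(489,79),(444,176)])
def T(p,X):
    c,s=np.cos(p[2]),np.sin(p[2]);X=np.atleast_2d(X)
    return np.c_[p[0]+c*X[:,0]-s*X[:,1],p[1]+s*X[:,0]+c*X[:,1],X[:,2]]
f=lambda p:np.r_[(proj(*C["scene"],T(p,L))-A).ravel(),(proj(*C["side"],T(p,L))-B).ravel()]
r=least_squares(f,[.7,-.05,0]);print("bin",r.x,np.round(r.fun,1))
b=r.x
print("ring",T(b,L[4]), "tri sc",atz(*C["scene"],*A[4],.153),"sd",atz(*C["side"],*B[4],.153))
P=np.array([[0,0,.175]]);
g=lambda p:np.r_[(proj(*C["scene"],[[p[0],p[1],.175]])-sc((599,102))).ravel(),(proj(*C["side"],[[p[0],p[1],.175]])-sd((195,262))).ravel()]
r=least_squares(g,[.6,.3]);print("probe",r.x,r.fun)
# hasp knob px: side crop knob centre approx, scene crop
def knob(a):
    h=np.array([-.104,0,.115]); d=np.array([-np.sin(a),0,-np.cos(a)]); n=np.array([-np.cos(a),0,np.sin(a)])
    return h+.04*d+.018*n
for a in (1.2,1.57,1.9,2.2):
    k=T(b,knob(a));print(a,k,proj(*C["scene"],k),proj(*C["side"],k))
for l in ("mug","glass","soap"):
  for n in C:
    d=nets.find_in(n,l)[0]["extent"];h={"mug":.045,"glass":.055,"soap":.085}[l]
    print(l,n,atz(*C[n],d[0],d[1],h))
print("big",atz(*C["scene"],*sc((634,145)),0.0),atz(*C["side"],*sd((144,452)),0.),"red",atz(*C["scene"],*sc((634,230)),0),atz(*C["side"],*sd((158,343)),0))
a=cv2.imread("pics/scene0.png")[155:215,180:240];c=cv2.imread("pics/side0.png")[180:240,285:345];d=cv2.imread("pics/scene0.png")[145:225,330:410]
z=lambda i:cv2.resize(i,(266,266),interpolation=cv2.INTER_CUBIC)
cv2.imwrite("pics/c.png",np.hstack([z(a),z(c),z(d)]))
```

```text
bin [ 0.6117648  -0.04098024  0.29440199] [-0.1 -2.7  0.8 -2.   1.9 -1.8 -0.5  1.8  0.8 -0.5  1.6 -2.5  1.  -0.3
 -1.2 -4.2  0.3 -2.2  0.1 -0.5]
ring [[0.59580558 0.01165343 0.153     ]] tri sc [0.59714719 0.00946604 0.153     ] sd [0.59361622 0.01290625 0.153     ]
probe [0.54000036 0.31490131] [ 0.63704537 -0.25479183  0.48154795 -0.22737198]
1.2 [[ 0.47031994 -0.08386817  0.11728239]] [[204.11757573 169.33933807]] [[322.74020986 208.45462488]]
1.57 [[ 0.47394658 -0.08276853  0.13296814]] [[203.97104081 166.43462285]] [[322.11418732 202.73745752]]
1.9 [[ 0.48158471 -0.08045255  0.14496498]] [[204.49030568 165.49422671]] [[320.00564365 197.40550966]]
2.2 [[ 0.49142812 -0.0774679   0.15309298]] [[205.46598217 166.13475715]] [[317.02585721 192.93068701]]
mug scene [ 0.54121364 -0.31542815  0.045     ]
mug side [ 0.53234801 -0.30600371  0.045     ]
glass scene [0.71516336 0.32941849 0.055     ]
glass side [0.51994387 0.31710878 0.055     ]
soap scene [ 0.71711952 -0.34416663  0.085     ]
soap side [ 0.71767399 -0.34981103  0.085     ]
big [0.4784976  0.41058453 0.        ] [0.48316064 0.41247129 0.        ] red [0.62494941 0.37037531 0.        ] [0.63319565 0.37130412 0.        ]
```

View pics/c.png

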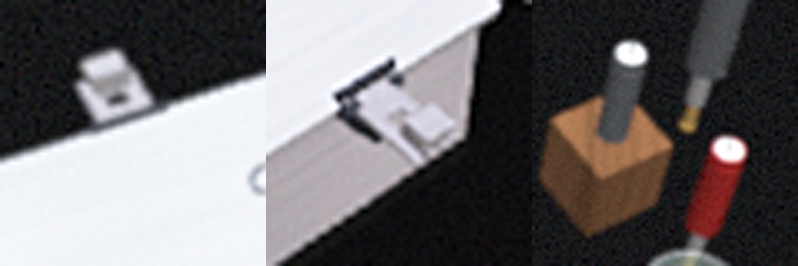

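The crops confirm the choice: a small grey handle standing in the block, with the larger grey and the red ones beside it. The hasp is open by about 1.15 rad, with its knob at scene (203,171). I move closed fingers to above the knob.

send_rows(increments=[[-1, [14, -16.8, 0.4], [0, 0, 0]], [-1, [14, -16.8, 0.4], [0, 0, 0]], [-1, [14, -16.8, 0.4], [0, 0, 0]], [-1, [14, -16.8, 0.4], [0, 0, 0]], [-1, [14, -16.8, 0.4], [0, 0, 0]]])

```text
t: 2.32
eef_pos: [0.2958, -0.4981, 0.1994]
tool_rot: [[0.955, 0.297, 0.0], [0.297, -0.955, -0.0], [0.0, 0.0, -1.0]]
wrist_force: [1.0, 0.2, 0.3]
gripper_width: 0.299
gripper_force: 0.0
```

send_rows(increments=[[-1, [9.4, -11.3, 0.3], [0, 0, 0]], [-1, [9.4, -11.3, 0.3], [0, 0, 0]], [-1, [9.4, -11.3, 0.3], [0, 0, 0]], [-1, [9.4, -11.3, 0.3], [0, 0, 0]], [-1, [9.4, -11.3, 0.3], [0, 0, 0]]])

```text
t: 2.73
eef_pos: [0.3754, -0.3056, 0.1954]
tool_rot: [[0.955, 0.297, 0.001], [0.297, -0.955, -0.001], [0.001, 0.001, -1.0]]
wrist_force: [0.8, -0.5, 0.2]
gripper_width: 0.003
gripper_force: 0.0
```

send_rows(increments=[[-1, [4.7, -5.65, 0.15], [0, 0, 0]], [-1, [4.7, -5.65, 0.15], [0, 0, 0]], [-1, [4.7, -5.65, 0.15], [0, 0, 0]], [-1, [4.7, -5.65, 0.15], [0, 0, 0]], [-1, [4.7, -5.65, 0.15], [0, 0, 0]]])

```text
t: 3.15
eef_pos: [0.4551, -0.113, 0.1912]
tool_rot: [[0.955, 0.297, 0.001], [0.297, -0.955, -0.0], [0.001, 0.001, -1.0]]
wrist_force: [0.9, -0.2, 0.8]
gripper_width: -0.001
gripper_force: 0.0
```

send_rows(increments=[[-1, [0.5, -0.7, 0], [0, 0, 0]], [-1, [0.5, -0.7, 0], [0, 0, 0]], [-1, [0.5, -0.7, 0], [0, 0, 0]]])

```text
t: 3.4
eef_pos: [0.4632, -0.0886, 0.191]
tool_rot: [[0.953, 0.302, 0.001], [0.302, -0.953, 0.0], [0.001, 0.0, -1.0]]
wrist_force: [0.4, -0.7, 0.0]
gripper_width: 0.0
gripper_force: 0.0
```

Run:
```python
from h import *
im,K,R,o=cam("wrist");save("w1.png",im);im2,K2,R2,o2=cam("side");save("s1.png",im2)
np.savez("w1.npz",K=K,R=R,o=o);s=observe();print(s["eef_pos"],s["wrist_force"])
p=lambda q:np.round(proj(K,R,o,q)[0],1)
b=(.6118,-.0410,.2944)
def W(x,y,z):
    c,s=np.cos(b[2]),np.sin(b[2]);return np.array([b[0]+c*x-s*y,b[1]+s*x+c*y,z])
for n,q in dict(ring=(0,.055,.153),knob=(-.148,0,.117),fl=(-.1,.126,.121),fr=(-.1,-.126,.121)).items(): print(n,p(W(*q)))
cv2.imwrite("pics/ws1.png",np.hstack([cv2.resize(im,(400,300))[:,:,::-1],cv2.resize(im2[120:270,230:430],(400,300))[:,:,::-1]]))
```

```text
[ 0.46204654 -0.09147124  0.19080176] [-0.18140306 -0.28724012 -0.22652144]
ring [168.1 -33.7]
knob [255. 180.]
fl [104.9 124.6]
fr [405.3 128.2]
```

View pics/ws1.png

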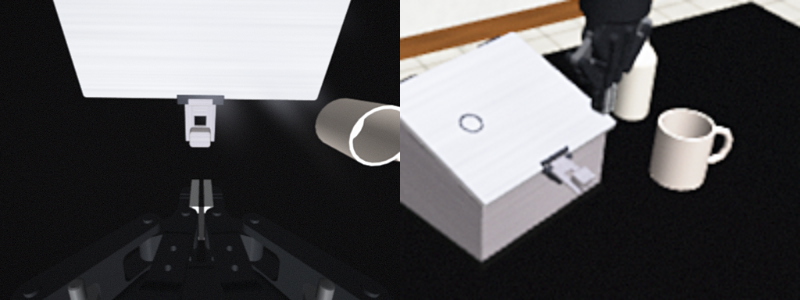

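The wrist view shows the hasp's knob at about (256,173) and the fingertips in line with it. The bin's corners match the fit within 2 px. Next I push down on the knob.

send_rows(increments=[[-1, [0.3, 0, 0.8], [0, 0, 0]], [-1, [0.3, 0, 1.6], [0, 0, 0]], [-1, [0.3, 0, 2.1], [0, 0, 0]], [-1, [0.3, 0, 2.5], [0, 0, 0]], [-1, [0.3, 0, 2.9], [0, 0, 0]]])

```text
t: 3.92
eef_pos: [0.4701, -0.0901, 0.1029]
tool_rot: [[0.956, 0.293, -0.001], [0.293, -0.956, -0.001], [-0.001, 0.001, -1.0]]
wrist_force: [0.9, -0.4, 0.3]
gripper_width: -0.001
gripper_force: 0.0
```

send_rows(increments=[[-1, [0, 0, 0.3], [0, 0, 0]], [-1, [0, 0, 0.6], [0, 0, 0]], [-1, [0, 0, 0.9], [0, 0, 0]], [-1, [0, 0, 1.2], [0, 0, 0]], [-1, [0, 0, 1.2], [0, 0, 0]]])

```text
t: 4.33
eef_pos: [0.4705, -0.0878, 0.0665]
tool_rot: [[0.955, 0.297, -0.002], [0.297, -0.955, 0.0], [-0.002, -0.001, -1.0]]
wrist_force: [-0.2, 0.3, -0.6]
gripper_width: 0.003
gripper_force: 0.0
```

send_rows(increments=[[-1, [0.2, 0, 0], [0, 0, 0]], [-1, [0.35, 0, 0], [0, 0, 0]], [-1, [0.5, 0, 0], [0, 0, 0]], [-1, [0.6, 0, 0], [0, 0, 0]], [-1, [0.6, 0, 0], [0, 0, 0]]])

```text
t: 4.75
eef_pos: [0.4907, -0.0817, 0.0684]
tool_rot: [[0.954, 0.298, 0.003], [0.298, -0.954, 0.0], [0.003, 0.001, -1.0]]
wrist_force: [0.8, -0.6, 0.0]
gripper_width: -0.001
gripper_force: 0.0
```

Run:
```python
from h import *
im,K,R,o=cam("wrist");im2,*_=cam("side")
cv2.imwrite("pics/ws2.png",np.hstack([cv2.resize(im,(400,300))[:,:,::-1],cv2.resize(im2[150:270,260:420],(400,300))[:,:,::-1]]));s=observe();print(s["eef_pos"],s["wrist_force"])
```

```text
[ 0.48898314 -0.08207427  0.06810282] [-0.48974121  0.00067086  0.11216514]
```

View pics/ws2.png

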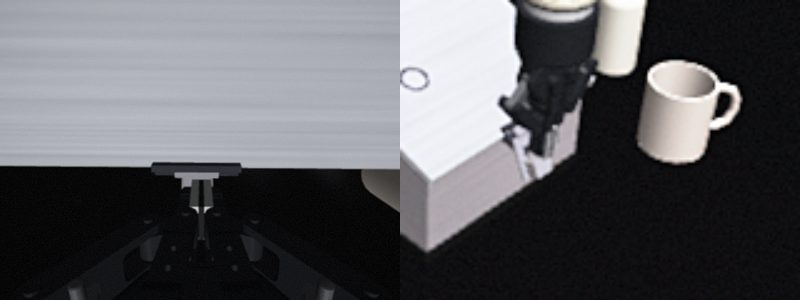

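The hasp hangs almost down with the fingers in front of it, and there is no firm contact yet. I push on until the force rises.

send_rows(increments=[[-1, [0.15, 0, 0], [0, 0, 0]], [-1, [0.25, 0, 0], [0, 0, 0]], [-1, [0.25, 0, 0], [0, 0, 0]]])

```text
t: 5.1
eef_pos: [0.4955, -0.08, 0.0677]
tool_rot: [[0.955, 0.297, -0.001], [0.297, -0.955, -0.0], [-0.001, -0.0, -1.0]]
wrist_force: [-0.1, 0.3, 0.1]
gripper_width: -0.001
gripper_force: 0.3
```

send_rows(increments=[[-1, [0.1, 0, 0], [0, 0, 0]], [-1, [0.2, 0, 0], [0, 0, 0]], [-1, [0.2, 0, 0], [0, 0, 0]]])

```text
t: 5.35
eef_pos: [0.4957, -0.0799, 0.0673]
tool_rot: [[0.955, 0.296, -0.011], [0.296, -0.955, -0.002], [-0.011, -0.002, -1.0]]
wrist_force: [-7.1, -2.7, 6.9]
gripper_width: -0.0
gripper_force: 5.3
```

send_rows(increments=[[-1, [-0.8, 0, 0], [0, 0, 0]], [-1, [-1.6, 0, 0], [0, 0, 0]], [-1, [-1.6, 0, -1.3], [0, 0, 0]], [-1, [-1.6, 0, -2.6], [0, 0, 0]], [-1, [-1.6, 0, -3.9], [0, 0, 0]]])

```text
t: 5.77
eef_pos: [0.4546, -0.0925, 0.1857]
tool_rot: [[0.955, 0.297, -0.001], [0.297, -0.955, 0.0], [-0.001, -0.001, -1.0]]
wrist_force: [1.8, -0.7, -0.5]
gripper_width: -0.002
gripper_force: 0.0
```

send_rows(increments=[[-1, [0, -1.3, 0], [0, 0, 0]], [-1, [0, -2.6, 0], [0, 0, 0]], [-1, [0, -3.9, 0], [0, 0, 0]], [-1, [0, -3.9, 0], [0, 0, 0]]])

```text
t: 6.1
eef_pos: [0.4189, 0.0263, 0.1854]
tool_rot: [[0.951, 0.308, 0.001], [0.308, -0.951, 0.003], [0.002, -0.003, -1.0]]
wrist_force: [0.4, -0.0, -0.2]
gripper_width: 0.002
gripper_force: 0.0
```

Run:
```python
from h import *
im,K,R,o=cam("wrist");im2,K2,R2,o2=cam("side");s=observe();print(s["eef_pos"],s["wrist_force"])
np.savez("w2.npz",K=K,R=R,o=o)
cv2.imwrite("pics/ws3.png",np.hstack([cv2.resize(im,(400,300))[:,:,::-1],cv2.resize(im2[150:270,260:420],(400,300))[:,:,::-1]]))
b=(.6118,-.0410,.2944)
def W(x,y,z):
    c,s=np.cos(b[2]),np.sin(b[2]);return np.array([b[0]+c*x-s*y,b[1]+s*x+c*y,z])
for a in (0,.15,.3,.5):
  h=np.array([-.104,0,.115]); d=np.array([-np.sin(a),0,-np.cos(a)]); n=np.array([-np.cos(a),0,np.sin(a)])
  q=W(*(h+.03*d+.018*n)),W(*(h+.05*d+.018*n)),W(*(h+.05*d))
  P,Q=proj(K,R,o,q),proj(K2,R2,o2,q)
  print(a,(P/1.28).round(0).tolist(),((Q-[260,150])*2.5+[400,0]).round(0).tolist())
print(nets.find_in("side","hasp_knob")[:1],nets.find_in("wrist","hasp_knob")[:1])
```

```text
[0.42067725 0.02094954 0.18512338] [ 0.34118413 -0.18600796 -0.2730876 ]
0 [[300.0, 109.0], [294.0, 107.0], [296.0, 93.0]] [[534.0, 160.0], [533.0, 174.0], [520.0, 166.0]]
0.15 [[301.0, 113.0], [294.0, 113.0], [295.0, 99.0]] [[538.0, 159.0], [538.0, 175.0], [525.0, 169.0]]
0.3 [[302.0, 116.0], [295.0, 118.0], [295.0, 104.0]] [[541.0, 158.0], [544.0, 175.0], [531.0, 171.0]]
0.5 [[303.0, 121.0], [296.0, 125.0], [295.0, 112.0]] [[544.0, 156.0], [550.0, 173.0], [538.0, 173.0]]
[{'extent': [312.6, 210.8, 18.0, 21.1], 'p': 0.8}] [{'extent': [395.6, 137.2, 60.1, 34.4], 'p': 0.88}]
```

View pics/ws3.png

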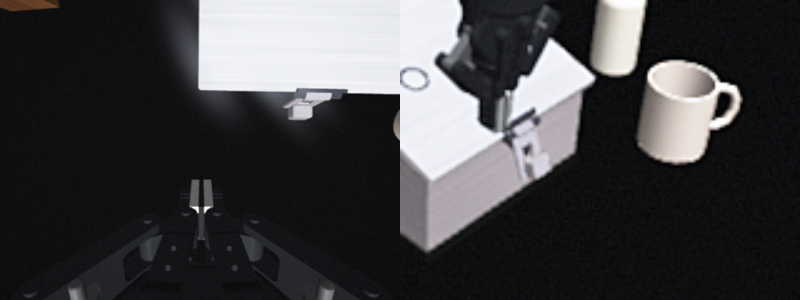

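Run:
```python
from h import *
b=(.6118,-.0410,.2944)
def W(x,y,z):
    c,s=np.cos(b[2]),np.sin(b[2]);return np.array([b[0]+c*x-s*y,b[1]+s*x+c*y,z])
out=[]
for n,(u,v) in (("wrist",(385,130)),("side",(310,210))):
  im,K,R,o=cam(n);f=10
  c=np.ascontiguousarray(cv2.resize(im[v-25:v+25,u-20:u+20],None,fx=f,fy=f,interpolation=cv2.INTER_CUBIC)[:,:,::-1]);out.append(c.copy())
  for a,col in ((0,(0,200,0)),(.3,(0,0,255))):
    h=np.array([-.104,0,.115]); d=np.array([-np.sin(a),0,-np.cos(a)]); m=np.array([-np.cos(a),0,np.sin(a)])
    q=[W(*(h+l*d+.018*m+[0,y,0])) for l,y in ((.03,-.012),(.03,.012),(.05,.012),(.05,-.012))]+[W(*(h+.05*d+[0,y,0])) for y in (-.017,.017)]
    P=((proj(K,R,o,q)-[u-20,v-25]+.5)*f).astype(np.int32)
    cv2.polylines(c,[P[:4]],True,col,1);cv2.polylines(c,[P[4:]],False,col,1)
  out.append(c)
I=np.hstack([out[1],out[3]]);cv2.imwrite("pics/ov.png",I)
```

```text
(no output)
```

View pics/ov.png

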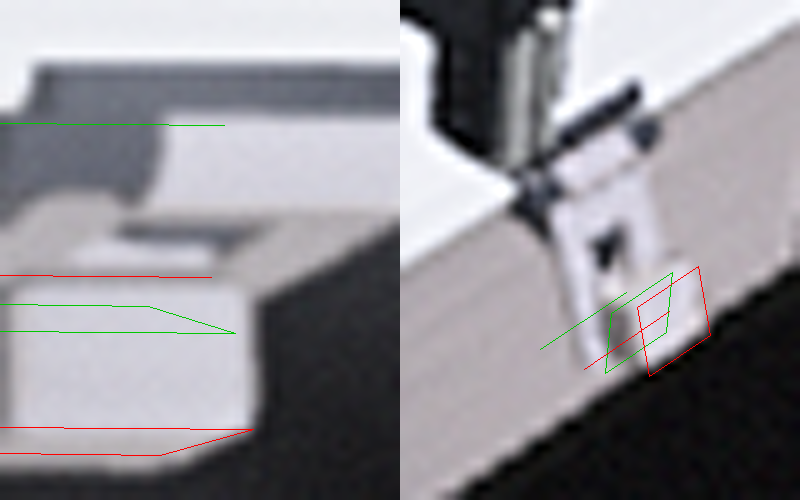

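Run:
```python
from h import *
b=(.6118,-.0410,.2944)
def W(x,y,z):
    c,s=np.cos(b[2]),np.sin(b[2]);return np.array([b[0]+c*x-s*y,b[1]+s*x+c*y,z])
for n,(u,v) in (("wrist",(385,130)),("side",(310,210))):
  im,K,R,o=cam(n);off=400*(n=="side")
  f=lambda q:((proj(K,R,o,q)-[u-20,v-25]+.5)*10+[off,0]).round().tolist()
  print(n,"hinge L/R",f([W(-.104,.017,.115),W(-.104,-.017,.115)]))
  for a in (0,.15,.3,.45):
    h=np.array([-.104,0,.115]); d=np.array([-np.sin(a),0,-np.cos(a)]); m=np.array([-np.cos(a),0,np.sin(a)])
    print(a,"plate end L,R",f([W(*(h+.05*d+[0,y,0])) for y in (.017,-.017)]),"knob outer top L,R/bot L,R",f([W(*(h+l*d+.018*m+[0,y,0])) for l in(.03,.05) for y in (.012,-.012)]))
```

```text
wrist hinge L/R [[71.0, 158.0], [479.0, 160.0]]
0 plate end L,R [[-122.0, 118.0], [218.0, 119.0]] knob outer top L,R/bot L,R [[-22.0, 327.0], [229.0, 328.0], [-92.0, 300.0], [143.0, 301.0]]
0.15 plate end L,R [[-128.0, 195.0], [209.0, 196.0]] knob outer top L,R/bot L,R [[-17.0, 377.0], [236.0, 378.0], [-89.0, 376.0], [146.0, 377.0]]
0.3 plate end L,R [[-131.0, 270.0], [206.0, 272.0]] knob outer top L,R/bot L,R [[-8.0, 423.0], [247.0, 424.0], [-83.0, 449.0], [154.0, 450.0]]
0.45 plate end L,R [[-129.0, 343.0], [208.0, 345.0]] knob outer top L,R/bot L,R [[4.0, 465.0], [262.0, 466.0], [-72.0, 518.0], [168.0, 519.0]]
side hinge L/R [[552.0, 197.0], [640.0, 142.0]]
0 plate end L,R [[540.0, 349.0], [626.0, 293.0]] knob outer top L,R/bot L,R [[611.0, 313.0], [672.0, 273.0], [606.0, 373.0], [666.0, 332.0]]
0.15 plate end L,R [[562.0, 361.0], [648.0, 304.0]] knob outer top L,R/bot L,R [[625.0, 312.0], [686.0, 271.0], [628.0, 377.0], [689.0, 336.0]]
0.3 plate end L,R [[584.0, 370.0], [670.0, 312.0]] knob outer top L,R/bot L,R [[638.0, 308.0], [699.0, 267.0], [650.0, 377.0], [710.0, 335.0]]
0.45 plate end L,R [[605.0, 374.0], [691.0, 316.0]] knob outer top L,R/bot L,R [[649.0, 301.0], [710.0, 260.0], [670.0, 372.0], [730.0, 330.0]]
```

The overlay shows the hasp still about 0.3 rad open; the outline for 0.3 fits and the one for 0 does not. I go back with the tool tilted, so the tip leads and the body stays clear of the lid.

send_rows(increments=[[-1, [-0.2, 1, 0], [0, 1, 0]], [-1, [-0.2, 2, 0], [0, 2, 0]], [-1, [-0.2, 3, 0], [0, 3, 0]], [-1, [-0.2, 3.8, 0], [0, 4, 0]], [-1, [-0.2, 3.8, 0], [0, 4, 0]]])

```text
t: 6.92
eef_pos: [0.448, -0.095, 0.1845]
tool_rot: [[0.898, 0.292, 0.329], [0.274, -0.957, 0.099], [0.343, 0.001, -0.939]]
wrist_force: [0.6, 0.2, -0.9]
gripper_width: -0.002
gripper_force: 0.0
```

send_rows(increments=[[-1, [-0.33, -0.1, 0.9], [0, 0, 0]], [-1, [-0.65, -0.1, 1.8], [0, 0, 0]], [-1, [-1, -0.1, 2.7], [0, 0, 0]], [-1, [-1.35, -0.1, 3.65], [0, 0, 0]], [-1, [-1.35, -0.1, 3.65], [0, 0, 0]]])

```text
t: 7.33
eef_pos: [0.4522, -0.0852, 0.1253]
tool_rot: [[0.897, 0.301, 0.324], [0.275, -0.953, 0.123], [0.346, -0.021, -0.938]]
wrist_force: [-0.1, 0.7, 0.4]
gripper_width: 0.002
gripper_force: 0.0
```

send_rows(increments=[[-1, [0.4, 0, 0.15], [0, 0, 0]], [-1, [0.8, 0, 0.29], [0, 0, 0]], [-1, [1.1, 0, 0.4], [0, 0, 0]], [-1, [1.1, 0, 0.4], [0, 0, 0]]])

```text
t: 7.67
eef_pos: [0.4884, -0.0735, 0.1263]
tool_rot: [[0.895, 0.304, 0.326], [0.278, -0.953, 0.123], [0.348, -0.02, -0.937]]
wrist_force: [1.1, 0.0, -0.4]
gripper_width: -0.0
gripper_force: 0.0
```

send_rows(increments=[[-1, [-0.4, 0, -0.15], [0, 0, 0]], [-1, [-0.8, 0.1, -0.3], [0, -1, 0]], [-1, [-0.8, 0.1, -0.3], [0, -2, 0]], [-1, [-0.8, 0.1, -0.3], [0, -2, 0]]])

```text
t: 8.0
eef_pos: [0.4609, -0.0852, 0.124]
tool_rot: [[0.938, 0.298, 0.176], [0.287, -0.954, 0.083], [0.192, -0.027, -0.981]]
wrist_force: [0.1, 0.0, -1.3]
gripper_width: -0.0
gripper_force: 0.0
```

send_rows(increments=[[-1, [-0.1, 0, 0.5], [0, 0, 0]], [-1, [-0.2, 0, 1], [0, 0, 0]], [-1, [-0.3, 0, 1.5], [0, 0, 0]], [-1, [-0.35, 0, 1.9], [0, 0, 0]], [-1, [-0.35, 0, 1.9], [0, 0, 0]]])

```text
t: 8.42
eef_pos: [0.4626, -0.0805, 0.0649]
tool_rot: [[0.936, 0.304, 0.177], [0.293, -0.952, 0.085], [0.194, -0.028, -0.981]]
wrist_force: [0.1, 0.3, 0.5]
gripper_width: -0.004
gripper_force: 0.0
```

send_rows(increments=[[-1, [0.3, 0.1, 0.06], [0, 0, 0]], [-1, [0.6, 0.1, 0.12], [0, 0, 0]], [-1, [0.8, 0.1, 0.16], [0, 0, 0]], [-1, [0.9, 0.1, 0.18], [0, 0, 0]], [-1, [0.9, 0.1, 0.18], [0, 0, 0]]])

```text
t: 8.83
eef_pos: [0.4923, -0.0749, 0.0672]
tool_rot: [[0.935, 0.306, 0.182], [0.295, -0.952, 0.084], [0.199, -0.025, -0.98]]
wrist_force: [0.5, 0.8, 1.0]
gripper_width: 0.003
gripper_force: 0.0
```

send_rows(increments=[[-1, [0.15, 0, 0.03], [0, 0, 0]], [-1, [0.3, 0, 0.06], [0, 0, 0]], [-1, [0.3, 0, 0.06], [0, 0, 0]]])

```text
t: 9.08
eef_pos: [0.5, -0.072, 0.0667]
tool_rot: [[0.935, 0.306, 0.18], [0.295, -0.952, 0.084], [0.197, -0.025, -0.98]]
wrist_force: [-2.2, 0.6, 2.0]
gripper_width: 0.002
gripper_force: 2.0
```

send_rows(increments=[[-1, [0.15, 0, 0.03], [0, 0, 0]], [-1, [0.3, 0, 0.06], [0, 0, 0]], [-1, [0.3, 0, 0.06], [0, 0, 0]]])

```text
t: 9.33
eef_pos: [0.5005, -0.0714, 0.0657]
tool_rot: [[0.938, 0.302, 0.171], [0.291, -0.953, 0.083], [0.188, -0.029, -0.982]]
wrist_force: [-16.6, -5.8, 16.8]
gripper_width: -0.001
gripper_force: 15.4
```

Run:
```python
from h import *
im,K,R,o=cam("wrist");im2,K2,R2,o2=cam("side");s=observe();print(s["eef_pos"],s["wrist_force"])
cv2.imwrite("pics/ws4.png",np.hstack([cv2.resize(im[100:340,150:370],(367,400),interpolation=2)[:,:,::-1],cv2.resize(im2[170:250,270:350],(400,400),interpolation=2)[:,:,::-1]]))
```

```text
[ 0.50048068 -0.07146205  0.06578908] [-16.21005239  -6.17696779  16.89669492]
```

View pics/ws4.png

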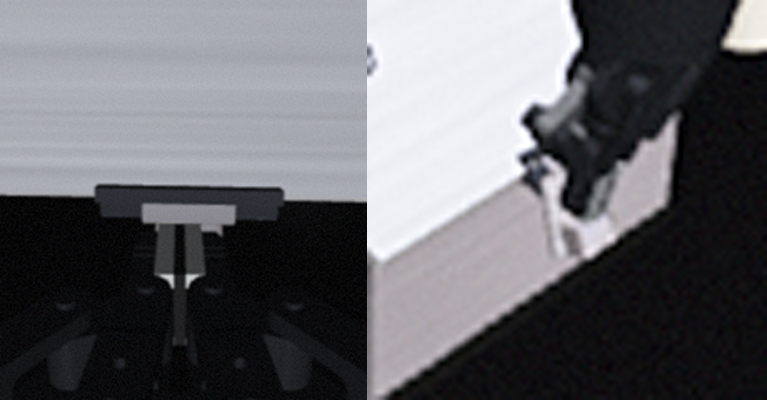

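Run:
```python
from h import *
im2,K,R,o=cam("side");s=observe();p=np.array(s["eef_pos"]);Rt=np.array(s["tool_rot"])
for k in (0,-.02,-.04):
  print(k,(proj(K,R,o,p+Rt[:,2]*k)-[270,170])*5+[367,0])
im,K,R,o=cam("wrist")
for k in (0,-.02,-.04):
  print("w",k,(proj(K,R,o,p+Rt[:,2]*k)-[150,100])*400/240)
print(s["joint_positions"])
```

```text
0 [[568.90765598 244.44649435]]
-0.02 [[578.00788829 217.93353488]]
-0.04 [[587.37113616 190.65429598]]
w 0 [[179.58973779 205.10964996]]
w -0.02 [[179.70515049 228.95593494]]
w -0.04 [[179.84992781 258.86946563]]
[  0.13581762  29.834658     9.04136002 132.62009716 -51.12419033
  13.58061066 -15.50544287]
```

Run:
```python
from h import *
im2,K,R,o=cam("side")
for p,x in (((.462,-.0915,.1908),"ws1 seen 334,175"),((.4207,.0209,.1851),"ws3 seen 302,202")):
  print(x,[proj(K,R,o,np.array(p)+[0,0,k]).round(1).tolist() for k in (0,.01,.02,.03)])
for n in("scene","side"):
  im,K,R,o=cam(n);print(n,nets.find_in(n,"hasp_knob")[:1],nets.find_in(n,"hasp")[:1])
```

```text
ws1 seen 334,175 [[[330.3, 184.9]], [[330.8, 181.4]], [[331.2, 177.8]], [[331.7, 174.2]]]
ws3 seen 302,202 [[[297.9, 210.0]], [[298.2, 206.4]], [[298.4, 202.7]], [[298.7, 198.9]]]
scene [] []
side [{'extent': [312.5, 212.4, 14.0, 13.9], 'p': 0.47}] [{'extent': [313.1, 210.7, 10.3, 15.4], 'p': 0.55}]
```

The close pair shows the cause. The visible finger end is about 20 mm behind the reported TCP, at side (315,213), so the tip rests above the knob instead of in front of it. I back off, go about 17 mm lower and push again.

send_rows(increments=[[-1, [-0.8, 0.1, -0.15], [0, 0, 0]], [-1, [-1.6, 0.1, -0.3], [0, 0, 0]], [-1, [-1.6, 0.1, -0.3], [0, 0, 0]], [-1, [-1.7, 0.1, 0.1], [0, 0, 0]], [-1, [-1.7, 0.1, 0.2], [0, 0, 0]]])

```text
t: 10.3
eef_pos: [0.4628, -0.0868, 0.0502]
tool_rot: [[0.935, 0.304, 0.18], [0.294, -0.952, 0.084], [0.197, -0.026, -0.98]]
wrist_force: [0.8, 0.2, -0.3]
gripper_width: 0.0
gripper_force: 0.0
```

send_rows(increments=[[-1, [0.2, 0, 0.04], [0, 0, 0]], [-1, [0.4, 0, 0.08], [0, 0, 0]], [-1, [0.6, 0, 0.12], [0, 0, 0]], [-1, [0.8, 0, 0.16], [0, 0, 0]], [-1, [0.8, 0, 0.16], [0, 0, 0]]])

```text
t: 10.72
eef_pos: [0.4883, -0.0782, 0.0509]
tool_rot: [[0.934, 0.308, 0.181], [0.297, -0.951, 0.084], [0.198, -0.024, -0.98]]
wrist_force: [1.2, 0.7, -1.1]
gripper_width: -0.006
gripper_force: 0.0
```

send_rows(increments=[[-1, [0.1, 0, 0.02], [0, 0, 0]], [-1, [0.2, 0, 0.04], [0, 0, 0]], [-1, [0.2, 0, 0.04], [0, 0, 0]]])

```text
t: 10.97
eef_pos: [0.492, -0.0768, 0.0506]
tool_rot: [[0.935, 0.306, 0.179], [0.295, -0.952, 0.084], [0.197, -0.026, -0.98]]
wrist_force: [-0.2, -1.1, -0.3]
gripper_width: 0.0
gripper_force: 0.5
```

send_rows(increments=[[-1, [0.1, 0, 0.02], [0, 0, 0]], [-1, [0.2, 0, 0.04], [0, 0, 0]], [-1, [0.2, 0, 0.04], [0, 0, 0]]])

```text
t: 11.22
eef_pos: [0.4923, -0.0766, 0.0499]
tool_rot: [[0.937, 0.303, 0.174], [0.292, -0.953, 0.084], [0.191, -0.028, -0.981]]
wrist_force: [-11.8, -3.9, 7.1]
gripper_width: -0.002
gripper_force: 5.9
```

send_rows(increments=[[-1, [0.1, 0, 0.02], [0, 0, 0]], [-1, [0.2, 0, 0.04], [0, 0, 0]], [-1, [0.2, 0, 0.04], [0, 0, 0]]])

```text
t: 11.47
eef_pos: [0.4925, -0.0764, 0.0491]
tool_rot: [[0.939, 0.3, 0.167], [0.29, -0.953, 0.083], [0.184, -0.029, -0.982]]
wrist_force: [-20.8, -7.4, 13.7]
gripper_width: -0.002
gripper_force: 11.0
```

Run:
```python
from h import *
s=observe();print(s["eef_pos"],s["wrist_force"])
im2,K,R,o=cam("side");save("s5.png",im2);print(nets.find_in("side","hasp_knob")[:1])
```

```text
[ 0.49245846 -0.07637259  0.04914297] [-20.75728337  -7.39604241  13.65011649]
[]
```

send_rows(increments=[[-1, [-0.8, 0, -0.15], [0, 0, 0]], [-1, [-1.5, 0, -0.3], [0, 0, 0]], [-1, [-1.5, 0, -0.3], [0, 0, 0]], [-1, [-1.7, 0, -1.5], [0, 0, 0]], [-1, [-1.9, 0, -2.7], [0, 0, 0]]])

```text
t: 11.98
eef_pos: [0.4359, -0.0964, 0.1181]
tool_rot: [[0.936, 0.305, 0.176], [0.294, -0.952, 0.087], [0.195, -0.03, -0.98]]
wrist_force: [1.8, -0.1, 1.0]
gripper_width: 0.0
gripper_force: 0.0
```

send_rows(increments=[[-1, [0, -1.3, -1], [0, 0, 0]], [-1, [0, -2.6, -2], [0, 0, 0]], [-1, [0, -3.9, -2], [0, -1, 0]], [-1, [0, -3.9, -2], [0, -2, 0]], [-1, [0, -3.9, -2], [0, -2, 0]]])

```text
t: 12.4
eef_pos: [0.3917, 0.0127, 0.1825]
tool_rot: [[0.95, 0.311, 0.017], [0.31, -0.95, 0.031], [0.026, -0.024, -0.999]]
wrist_force: [0.8, 0.3, 0.5]
gripper_width: -0.003
gripper_force: 0.0
```

Run:
```python
from h import *
print(observe()["eef_pos"])
b=(.6118,-.0410,.2944)
def W(x,y,z):
    c,s=np.cos(b[2]),np.sin(b[2]);return np.array([b[0]+c*x-s*y,b[1]+s*x+c*y,z])
out=[]
for n in ("wrist","side"):
  im,K,R,o=cam(n);f=10
  u,v=proj(K,R,o,W(-.115,0,.085))[0].astype(int);print(n,u,v)
  c=np.ascontiguousarray(cv2.resize(im[v-25:v+25,u-20:u+20],None,fx=f,fy=f,interpolation=cv2.INTER_CUBIC)[:,:,::-1])
  for a,col in ((0,(0,200,0)),(.3,(0,0,255))):
    h=np.array([-.104,0,.115]); d=np.array([-np.sin(a),0,-np.cos(a)]); m=np.array([-np.cos(a),0,np.sin(a)])
    q=[W(*(h+l*d+.018*m+[0,y,0])) for l,y in ((.03,-.012),(.03,.012),(.05,.012),(.05,-.012))]
    P=((proj(K,R,o,q)-[u-20,v-25]+.5)*f).astype(np.int32)
    cv2.polylines(c,[P[:4]],True,col,1)
  out.append(c)
cv2.imwrite("pics/ov2.png",np.hstack(out))
```

```text
[0.39167725 0.0127157  0.18251073]
wrist 389 101
side 311 212
```

View pics/ov2.png

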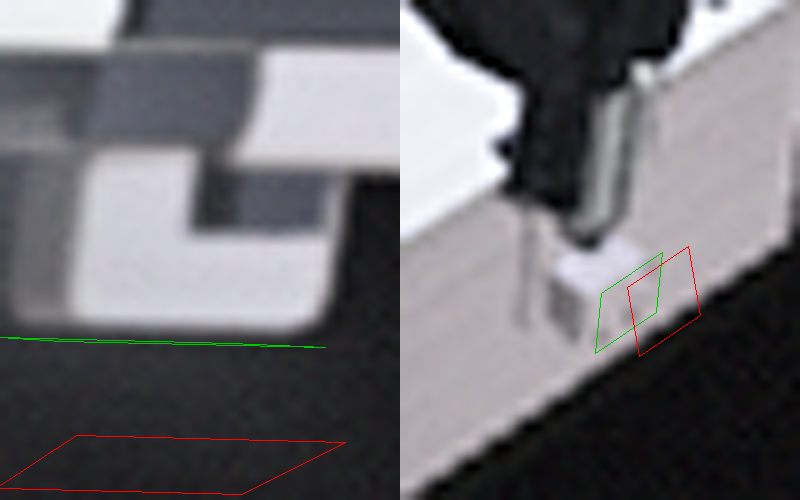

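The hasp is closed now: the knob sits at the green closed outline and the staple stands through the window. Next I open the fingers and hover over the thermometer.

send_rows(increments=[[1, [0, 0, -1.3], [0, 0, 0]], [1, [1.2, -1.2, -2.2], [-0.28, -0.3, 0.24]], [1, [7.9, -8.1, -2.2], [-0.28, -0.3, 0.24]], [1, [7.9, -8.1, -2.2], [-0.28, -0.3, 0.24]], [1, [7.9, -8.1, -2.2], [-0.28, -0.3, 0.24]]])

```text
t: 12.92
eef_pos: [0.4623, 0.1529, 0.2486]
tool_rot: [[0.959, 0.284, -0.001], [0.284, -0.959, 0.003], [0.0, -0.003, -1.0]]
wrist_force: [-0.1, -0.4, 0.5]
gripper_width: 0.71
gripper_force: 0.0
```

send_rows(increments=[[1, [3.9, -4.3, 0], [0, 0, 0]], [1, [3.9, -4.3, 0], [0, 0, 0]], [1, [3.9, -4.3, 0], [0, 0, 0]], [1, [3.9, -4.3, 0], [0, 0, 0]], [1, [3.9, -4.3, 0], [0, 0, 0]]])

```text
t: 13.33
eef_pos: [0.5392, 0.3169, 0.2469]
tool_rot: [[0.956, 0.292, 0.001], [0.292, -0.956, 0.005], [0.003, -0.005, -1.0]]
wrist_force: [-0.7, 1.3, 0.0]
gripper_width: 1.0
gripper_force: 0.0
```

send_rows(increments=[[1, [0, 0, 0], [0, 0, 0]], [1, [0, 0, 0], [0, 0, 0]]])

```text
t: 13.5
eef_pos: [0.5365, 0.3069, 0.2471]
tool_rot: [[0.959, 0.284, -0.003], [0.284, -0.959, -0.001], [-0.003, -0.0, -1.0]]
wrist_force: [0.7, -1.3, 0.1]
gripper_width: 0.998
gripper_force: 0.0
```

Run:
```python
from h import *
im,K,R,o=cam("wrist");s=observe();p=np.array(s["eef_pos"]);Rt=np.array(s["tool_rot"]);print(p,Rt.round(3).tolist(),s["gripper_width"])
print("pred head",proj(K,R,o,[.54,.315,.175]),"tcp k",[proj(K,R,o,p+Rt[:,2]*k).round().tolist() for k in (0,-.02)])
print([(round(d["p"],2),np.round(d["extent"]).tolist()) for d in nets.find_in("wrist","probe")],[(round(d["p"],2),np.round(d["extent"]).tolist()) for d in nets.find_in("wrist","stand")])
save("w6.png",im)
for n in("scene","side"):
  i2,K2,R2,o2=cam(n);save(n+"6.png",i2);print(n,"tcp",[proj(K2,R2,o2,p+Rt[:,2]*k+Rt[:,1]*y).round(1).tolist() for k in (0,-.02) for y in(-.05,0,.05)])
a=im[:,:,::-1];i2=i2[:,:,::-1]
g=cv2.imread("pics/scene6.png")
cv2.imwrite("pics/v6.png",np.hstack([cv2.resize(a,(400,300)),cv2.resize(i2[140:290,60:260],(400,300),interpolation=2)]))
```

```text
[0.53628309 0.30575309 0.2473677 ] [[0.959, 0.282, -0.003], [0.282, -0.959, -0.001], [-0.004, -0.0, -1.0]] 0.9979769880574296
pred head [[250.13136361 182.85079203]] tcp k [[[259.0, 224.0]], [[260.0, 238.0]]]
[(0.79, [221.0, 65.0, 43.0, 32.0]), (0.61, [143.0, 205.0, 80.0, 83.0]), (0.56, [251.0, 174.0, 28.0, 49.0])] [(0.57, [252.0, 156.0, 62.0, 67.0])]
scene tcp [[[379.0, 133.9]], [[361.1, 139.8]], [[342.8, 145.7]], [[380.7, 128.0]], [[362.5, 133.8]], [[344.0, 139.8]]]
side tcp [[[126.0, 203.6]], [[149.1, 193.4]], [[170.5, 183.9]], [[123.7, 195.4]], [[147.2, 185.3]], [[169.0, 175.9]]]
```

View pics/v6.png

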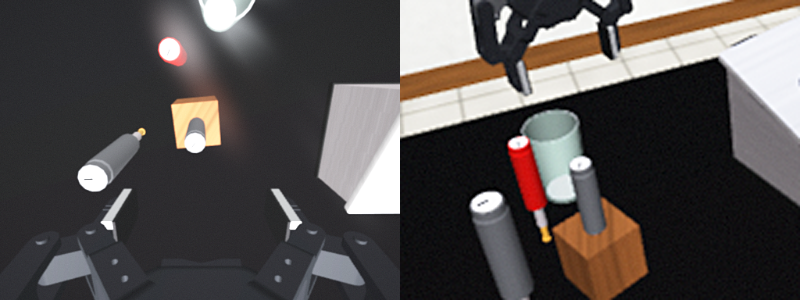

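The wrist view shows the head at (250,183), which is where my estimate of (0.540, 0.315) puts it. The open finger ends again show shorter than reported. I centre and go down around the handle.

send_rows(increments=[[1, [0.2, -0.26, 0.5], [0, 0, 0]], [1, [0.2, -0.26, 1.5], [0, 0, 0]], [1, [0.2, -0.26, 2.5], [0, 0, 0]], [1, [0.2, -0.26, 3.4], [0, 0, 0]], [1, [0.2, -0.26, 3.9], [0, 0, 0]]])

```text
t: 14.17
eef_pos: [0.5375, 0.3166, 0.1282]
tool_rot: [[0.959, 0.285, -0.006], [0.285, -0.959, -0.001], [-0.006, -0.0, -1.0]]
wrist_force: [0.7, 0.5, -0.6]
gripper_width: 1.001
gripper_force: 0.0
```

send_rows(increments=[[1, [0, 0, 0.3], [0, 0, 0]], [1, [0, 0, 0.6], [0, 0, 0]], [1, [0, 0, 0.6], [0, 0, 0]]])

```text
t: 14.42
eef_pos: [0.5389, 0.3174, 0.1119]
tool_rot: [[0.959, 0.285, -0.004], [0.285, -0.959, -0.0], [-0.004, -0.001, -1.0]]
wrist_force: [0.7, -0.2, 0.1]
gripper_width: 0.997
gripper_force: 0.0
```

send_rows(increments=[[-1, [0.03, 0.08, 0], [0, 0, 0]], [-1, [0.03, 0.08, 0], [0, 0, 0]], [-1, [0.03, 0.08, 0], [0, 0, 0]], [-1, [0.03, 0.08, 0], [0, 0, 0]], [-1, [0.03, 0.08, 0], [0, 0, 0]]])

```text
t: 14.83
eef_pos: [0.5414, 0.3164, 0.1135]
tool_rot: [[0.958, 0.285, -0.001], [0.285, -0.958, 0.001], [-0.001, -0.002, -1.0]]
wrist_force: [0.2, -0.6, 4.2]
gripper_width: 0.299
gripper_force: 5.8
```

send_rows(increments=[[-1, [0, 0, 0], [0, 0, 0]], [-1, [0, 0, 0], [0, 0, 0]], [-1, [0, 0, 0], [0, 0, 0]], [-1, [0, 0, 0], [0, 0, 0]]])

```text
t: 15.17
eef_pos: [0.5418, 0.3164, 0.1137]
tool_rot: [[0.958, 0.285, -0.001], [0.285, -0.958, 0.001], [-0.001, -0.002, -1.0]]
wrist_force: [-0.5, -0.3, 5.5]
gripper_width: 0.281
gripper_force: 58.9
```

send_rows(increments=[[-1, [0, 0, -0.6], [0, 0, 0]], [-1, [0, 0, -1.5], [0, 0, 0]], [-1, [0, 0, -2.4], [0, 0, 0]], [-1, [0, 0, -3.3], [0, 0, 0]], [-1, [0, 0, -4.0], [0, 0, 0]]])

```text
t: 15.58
eef_pos: [0.5414, 0.316, 0.2342]
tool_rot: [[0.958, 0.285, -0.002], [0.285, -0.958, 0.001], [-0.002, -0.001, -1.0]]
wrist_force: [0.1, 1.5, -1.0]
gripper_width: 0.282
gripper_force: 59.0
```

send_rows(increments=[[-1, [0, 0, -0.3], [0, 0, 0]], [-1, [0, 0, -0.6], [0, 0, 0]], [-1, [0, 0, -0.6], [0, 0, 0]], [-1, [0, 0, -0.6], [0, 0, 0]]])

```text
t: 15.92
eef_pos: [0.5406, 0.3159, 0.2498]
tool_rot: [[0.958, 0.286, -0.004], [0.286, -0.958, -0.0], [-0.004, -0.001, -1.0]]
wrist_force: [0.2, 0.3, -1.1]
gripper_width: 0.276
gripper_force: 59.0
```

Run:
```python
from h import *
s=observe();p=np.array(s["eef_pos"]);Rt=np.array(s["tool_rot"]);print(p,Rt.round(3).tolist())
lift=p[2]-.1137
for n in("scene","side"):
  im,K,R,o=cam(n);save(n+"7.png",im)
  print(n,"pred head/handle bottom/tip",[proj(K,R,o,[p[0],p[1],z+lift]).round(1)[0].tolist() for z in (.175,.08,.015)],[(round(d["p"],2),np.round(d["extent"],1).tolist()) for d in nets.find_in(n,"probe")])
  # brass tip pixels
  h=cv2.cvtColor(im,cv2.COLOR_RGB2HSV);m=((h[...,0]>14)&(h[...,0]<28)&(h[...,1]>140)&(h[...,2]>110)).astype(np.uint8)
  nn,_,st,ce=cv2.connectedComponentsWithStats(m)
  print([(st[i].tolist(),ce[i].round(1).tolist()) for i in range(1,nn) if 5<st[i][4]<200])
```

```text
[0.54061164 0.31588741 0.24981115] [[0.958, 0.286, -0.004], [0.286, -0.958, -0.0], [-0.004, -0.001, -1.0]]
scene pred head/handle bottom/tip [[370.6, 121.0], [363.4, 149.7], [359.0, 167.1]] [(0.77, [366.5, 142.6, 15.6, 44.6]), (0.75, [388.2, 154.1, 23.1, 58.7]), (0.75, [386.1, 203.8, 14.3, 33.2])]
[]
side pred head/handle bottom/tip [[137.2, 166.8], [146.5, 205.8], [152.2, 229.3]] [(0.93, [144.2, 198.6, 18.0, 63.5]), (0.91, [112.3, 274.2, 34.8, 74.8]), (0.61, [122.4, 234.9, 21.2, 55.9])]
[([149, 222, 6, 9, 33], [151.5, 226.4]), ([130, 253, 6, 8, 30], [132.4, 257.0]), ([122, 301, 8, 10, 53], [125.8, 305.8])]
```

The thermometer is lifted and hangs straight: its brass tip shows at side (152,231), against (152,229) predicted. I raise it, tilt 18° and move it over the ring.

send_rows(increments=[[-1, [0, 0, -1.2], [0, 0, 0]], [-1, [-0.2, 0.8, -2], [0, 0.5, 0]], [-1, [-0.5, 1.9, -2], [0, 1.2, 0]], [-1, [-0.8, 3.1, -2], [0, 2, 0]], [-1, [-1.1, 4.2, -2], [0, 2.8, 0]]])

```text
t: 16.53
eef_pos: [0.5463, 0.1839, 0.3108]
tool_rot: [[0.93, 0.285, 0.233], [0.277, -0.958, 0.069], [0.243, 0.0, -0.97]]
wrist_force: [-0.0, -0.8, -0.8]
gripper_width: 0.283
gripper_force: 59.1
```

```bash
cat > go.py <<'E'
from h import *
from scipy.spatial.transform import Rotation as Ro
def go(ring,gap,yaw=.2944,L=.0987,ex=0.,ey=0.):
    s=observe();p=np.array(s["eef_pos"]);R=np.array(s["tool_rot"])
    t=np.radians(18);c,sn=np.cos(yaw),np.sin(yaw)
    z=np.array([np.sin(t)*c,np.sin(t)*sn,-np.cos(t)]);y=np.array([sn,-c,0]);G=np.c_[np.cross(y,z),y,z]
    T=np.array(ring)-z*(L+gap)-G[:,0]*ex-G[:,1]*ey
    print("at",p.round(4),"to",T.round(4),"units",(R.T@(T-p)/.03).round(2),(np.degrees(Ro.from_matrix(R.T@G).as_rotvec())/5).round(2))
E
python3 -c "
from go import *
go((.5955,.0112,.153),.04,ex=-.002)"
```

```text
at [0.5463 0.1839 0.3108] to [ 0.5563 -0.0007  0.2855] units [-1.6   5.99  0.47] [ 0.02  0.78 -0.06]
```

send_rows(increments=[[-1, [-0.3, 1.2, 0], [0, 0.2, 0]], [-1, [-0.6, 2.4, 0], [0, 0.4, 0]], [-1, [-0.9, 3.6, 0.1], [0, 0.6, 0]], [-1, [-1.2, 4.7, 0.2], [0, 0.8, 0]], [-1, [-1.5, 5.8, 0.3], [0, 0.8, 0]]])

```text
t: 16.95
eef_pos: [0.5538, 0.0052, 0.29]
tool_rot: [[0.913, 0.285, 0.293], [0.271, -0.959, 0.089], [0.306, -0.002, -0.952]]
wrist_force: [-0.1, 0.1, -1.7]
gripper_width: 0.286
gripper_force: 59.1
```

send_rows(increments=[[-1, [0, 0, 0], [0, 0, 0]], [-1, [0, 0, 0], [0, 0, 0]], [-1, [0, 0, 0], [0, 0, 0]]])

```text
t: 17.2
eef_pos: [0.5553, 0.0074, 0.2905]
tool_rot: [[0.913, 0.285, 0.293], [0.271, -0.959, 0.089], [0.306, -0.002, -0.952]]
wrist_force: [0.5, 1.2, -1.8]
gripper_width: 0.285
gripper_force: 59.2
```

Run:
```python
from go import *
ring=(.5955,.0112,.153)
go(ring,.04,ex=-.002)
s=observe();p=np.array(s["eef_pos"]);R0=np.array(s["tool_rot"]);tip=p+R0@[-.002,0,.0987]
print("tip est",tip)
for n in("scene","side","wrist"):
  im,K,R,o=cam(n);save(n+"8.png",im)
  print(n,"pred ring",proj(K,R,o,ring).round(1),"tip",proj(K,R,o,tip).round(1))
  h=cv2.cvtColor(im,cv2.COLOR_RGB2HSV);m=((h[...,0]>14)&(h[...,0]<28)&(h[...,1]>110)&(h[...,2]>80)).astype(np.uint8)
  nn,_,st,ce=cv2.connectedComponentsWithStats(m)
  print(" brass",[(st[i].tolist(),ce[i].round(1).tolist()) for i in range(1,nn) if 5<st[i][4]<400])
  u,v=proj(K,R,o,ring)[0];S=45;x0,y0=int(u-S),max(0,int(v-S));g=cv2.cvtColor(im,cv2.COLOR_RGB2GRAY)[y0:int(v+S),x0:int(u+S)].astype(np.float32)
  if g.size==0: continue
  bl=cv2.medianBlur(g.astype(np.uint8),21).astype(np.float32)
  d=((bl-g)>25).astype(np.uint8)
  nn,_,st,ce=cv2.connectedComponentsWithStats(d,connectivity=8)
  print(" ring comps",[((st[i][:2]+[x0,y0]).tolist(),st[i][2:].tolist(),(ce[i]+[x0,y0]).round(1).tolist()) for i in range(1,nn) if st[i][4]>8])
a=cv2.imread("pics/wrist8.png");b=cv2.imread("pics/side8.png")
```

```text
at [0.5553 0.0074 0.2905] to [ 0.5563 -0.0007  0.2855] units [-0.09  0.27  0.14] [ 0.    0.04 -0.07]
tip est [0.58235355 0.01556963 0.19587618]
scene pred ring [[243.1 194.4]] tip [[243.8 179. ]]
 brass [([241, 171, 3, 8, 11], [242.0, 174.8]), ([374, 177, 6, 8, 35], [376.7, 181.0])]
 ring comps [([243, 161], [8, 9, 39], [246.0, 165.6]), ([229, 166], [11, 9, 44], [234.3, 170.3]), ([241, 172], [4, 8, 27], [242.3, 175.7]), ([198, 183], [5, 3, 11], [199.5, 184.2]), ([236, 191], [13, 8, 45], [241.9, 194.7]), ([261, 213], [16, 9, 80], [268.1, 216.7]), ([282, 214], [3, 7, 11], [282.7, 216.5]), ([201, 235], [11, 4, 26], [207.3, 237.1])]
side pred ring [[265.6 180.9]] tip [[266.4 169.6]]
 brass [([265, 163, 4, 8, 17], [266.3, 166.5]), ([130, 253, 6, 8, 32], [132.4, 256.8]), ([122, 301, 8, 11, 58], [125.7, 305.8])]
 ring comps [([264, 135], [15, 36, 188], [270.3, 153.4]), ([220, 137], [36, 15, 259], [232.2, 144.1]), ([300, 145], [10, 11, 64], [305.9, 149.0]), ([225, 157], [14, 7, 25], [231.2, 159.6]), ([220, 169], [6, 13, 43], [221.8, 174.8]), ([259, 177], [13, 10, 50], [265.0, 181.1]), ([300, 195], [10, 14, 63], [304.1, 201.4]), ([307, 207], [3, 5, 13], [308.2, 209.0]), ([306, 215], [3, 6, 15], [307.0, 217.7]), ([266, 219], [5, 6, 15], [268.5, 221.3]), ([231, 222], [5, 3, 10], [232.4, 223.3])]
wrist pred ring [[265.9 174.3]] tip [[259.2 183.6]]
 brass [([56, 94, 12, 8, 53], [62.1, 97.4]), ([2, 171, 18, 9, 81], [12.0, 175.3]), ([254, 180, 8, 6, 43], [257.4, 182.7])]
 ring comps [([253, 161], [28, 28, 292], [265.0, 175.3]), ([241, 192], [14, 16, 47], [245.6, 199.0]), ([260, 192], [15, 16, 46], [269.2, 199.3])]
```

send_rows(increments=[[-1, [-0.09, 0.27, 0.3], [0, 0.04, -0.07]], [-1, [-0.09, 0.27, 0.6], [0, 0.04, -0.07]], [-1, [-0.09, 0.27, 0.9], [0, 0.04, -0.07]], [-1, [-0.09, 0.27, 1.1], [0, 0.04, -0.07]], [-1, [-0.09, 0.27, 1.1], [0, 0.04, -0.07]]])

```text
t: 17.77
eef_pos: [0.5648, 0.0034, 0.2574]
tool_rot: [[0.909, 0.294, 0.295], [0.28, -0.956, 0.09], [0.308, 0.0, -0.951]]
wrist_force: [-0.5, 0.1, -0.4]
gripper_width: 0.281
gripper_force: 59.2
```

send_rows(increments=[[-1, [0, 0, 0], [0, 0, 0]], [-1, [0, 0, 0], [0, 0, 0]], [-1, [0, 0, 0], [0, 0, 0]]])

```text
t: 18.02
eef_pos: [0.5655, 0.0018, 0.2593]
tool_rot: [[0.909, 0.291, 0.298], [0.277, -0.957, 0.09], [0.311, 0.001, -0.95]]
wrist_force: [0.4, -0.0, -1.2]
gripper_width: 0.284
gripper_force: 59.2
```

```bash
cat > f.py <<'E'
from go import *
ring=(.5955,.0112,.153);n=np.array([-.2957,-.0896,.9511])
F=[]
for i in range(6):
    im,K,R,o=cam("wrist");s=observe();F.append(s["wrist_force"])
F=np.array(F);print("F",F.mean(0).round(2),"along n",(F@n).mean().round(2),F.std(0).round(2),s["t"])
go(ring,-.007,ex=-.002)
p=np.array(s["eef_pos"]);R0=np.array(s["tool_rot"]);tip=p+R0@[-.002,0,.0987];print("free tip off ring along n",((tip-ring)@n).round(4),"lat",R0[:,:2].T@(tip-ring))
for c in ("side","scene","wrist"):
    im,K,R,o=cam(c);h=cv2.cvtColor(im,cv2.COLOR_RGB2HSV);m=((h[...,0]>14)&(h[...,0]<28)&(h[...,1]>110)&(h[...,2]>80)).astype(np.uint8)
    q=proj(K,R,o,[tip,ring,tip+.03*n])
    nn,_,st,ce=cv2.connectedComponentsWithStats(m)
    print(c,"tip,ring,sleeve end",q.round(1).tolist(),[st[i].tolist() for i in range(1,nn) if st[i][4]>5 and abs(ce[i]-q[0]).max()<15])
E
python3 f.py
```

```text
F [-0.23  0.3  -1.24] along n -1.14 [0.54 0.32 0.33] 18.3167
at [0.5653 0.0016 0.259 ] to [0.5702 0.0035 0.2408] units [-0.02 -0.02  0.63] [ 0.01 -0.02  0.01]
free tip off ring along n 0.0119 lat [0.00076794 0.00049669]
side tip,ring,sleeve end [[266.6, 177.5], [265.6, 180.9], [269.2, 169.5]] [[265, 172, 4, 6, 14]]
scene tip,ring,sleeve end [[242.3, 190.7], [243.1, 194.4], [240.5, 180.6]] [[240, 183, 2, 8, 9]]
wrist tip,ring,sleeve end [[257.6, 182.7], [257.1, 180.1], [257.6, 192.4]] [[254, 180, 8, 6, 42]]
```

send_rows(increments=[[-1, [0, 0, 0.12], [0, 0, 0]], [-1, [0, 0, 0.24], [0, 0, 0]], [-1, [0, 0, 0.36], [0, 0, 0]], [-1, [0, 0, 0.48], [0, 0, 0]], [-1, [0, 0, 0.48], [0, 0, 0]]])

```text
t: 18.88
eef_pos: [0.5695, 0.003, 0.2443]
tool_rot: [[0.91, 0.291, 0.296], [0.277, -0.957, 0.089], [0.309, 0.001, -0.951]]
wrist_force: [0.1, 0.4, 1.0]
gripper_width: 0.282
gripper_force: 59.4
```

```bash
python3 f.py
```

```text
F [-0.48 -0.32  0.19] along n 0.35 [0.28 0.34 0.14] 19.1833
at [0.5695 0.0029 0.2452] to [0.5702 0.0035 0.2408] units [-0.02 -0.01  0.15] [ 0.   -0.02  0.01]
free tip off ring along n -0.0026 lat [0.0006939  0.00040796]
side tip,ring,sleeve end [[265.4, 181.3], [265.6, 180.9], [267.9, 173.4]] [[264, 175, 4, 7, 16]]
scene tip,ring,sleeve end [[243.2, 195.4], [243.1, 194.4], [241.4, 185.5]] [[241, 188, 2, 6, 9]]
wrist tip,ring,sleeve end [[257.6, 182.7], [257.2, 184.2], [257.6, 192.4]] [[254, 181, 8, 5, 35]]
```

send_rows(increments=[[-1, [0, 0, 0.07], [0, 0, 0]], [-1, [0, 0, 0.14], [0, 0, 0]], [-1, [0, 0, 0.14], [0, 0, 0]], [-1, [0, 0, 0.14], [0, 0, 0]], [-1, [0, 0, 0.14], [0, 0, 0]]])

```text
t: 19.75
eef_pos: [0.5708, 0.0033, 0.2411]
tool_rot: [[0.909, 0.291, 0.297], [0.277, -0.957, 0.09], [0.31, 0.001, -0.951]]
wrist_force: [-1.7, 0.6, 1.3]
gripper_width: 0.287
gripper_force: 59.4
```

```bash
python3 f.py
```

```text
F [-1.07  0.35  1.24] along n 1.46 [0.42 0.7  0.53] 20.05
at [0.5708 0.0033 0.2411] to [0.5702 0.0035 0.2408] units [-0.02 -0.01  0.  ] [ 0.01 -0.02  0.01]
free tip off ring along n -0.0069 lat [0.00069109 0.00040788]
side tip,ring,sleeve end [[265.0, 182.4], [265.6, 180.9], [267.5, 174.6]] [[264, 177, 4, 5, 14]]
scene tip,ring,sleeve end [[243.5, 196.9], [243.1, 194.4], [241.7, 186.9]] [[241, 190, 2, 4, 7]]
wrist tip,ring,sleeve end [[257.5, 182.7], [257.1, 185.5], [257.6, 192.4]] [[254, 182, 8, 5, 29]]
```

```bash
python3 -c "
from plant import workorder
print(workorder.sign_off())"
```

```text
the job is handed in; nothing more can be done
None
```

I closed the hasp and handed the job in with the thermometer still gripped, square to the lid. By force (about 2.6 N) and position its tip is about 7 mm in, and by the camera fit about 1 mm from the ring's centre. The mug, glass and soap were not touched, but I had no verdict back from the hand-in.

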